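# Tighten a pressure pan's cover crosswise

### The job

Hand-tighten the four knobs of the pressure pan's cover in two crosswise passes, so that the seal beds evenly: first turn each only until it is snug, one knob, then the one opposite, then the other two; when all four are snug, go round once more in crosswise pairs and make each firm. Feel the torque and never over-tighten a knob; leave the bowl, jar and spoon alone, and let go at the end.

Things in the scene. Friction and masses are not known exactly. Their poses are not given: they have to be found in the camera images.
- pan: low aluminium pressure pan, 296 mm across, fixed on the bench, round steel cover on top (its face 125 mm above the bench; a small capped valve at its centre rises to 151 mm). Origin: centre of the underside, z up. Four alike bar knobs stand on the cover in a ring of 98 mm radius, a quarter turn apart: a, b, c, d anticlockwise from above, so a is opposite c and b opposite d.
- knob_a: knob a: black disc 46 mm wide, 8 thick, on it an upright grip bar 46 long, 15 wide, 10 to 47 mm above the origin. Origin: on the turning axis, disc's underside, 137 mm above the bench; x along the bar, z up. Clockwise from above tightens; the disc stays where left. The bar sits on a rubber core: it twists on the disc by 0.25 rad per N m and springs back when let go.
- knob_b: knob b: black disc 46 mm wide, 8 thick, on it an upright grip bar 46 long, 15 wide, 10 to 47 mm above the origin. Origin: on the turning axis, disc's underside, 137 mm above the bench; x along the bar, z up. Clockwise from above tightens; the disc stays where left. The bar sits on a rubber core: it twists on the disc by 0.25 rad per N m and springs back when let go.
- knob_c: knob c: black disc 46 mm wide, 8 thick, on it an upright grip bar 46 long, 15 wide, 10 to 47 mm above the origin. Origin: on the turning axis, disc's underside, 137 mm above the bench; x along the bar, z up. Clockwise from above tightens; the disc stays where left. The bar sits on a rubber core: it twists on the disc by 0.25 rad per N m and springs back when let go.
- knob_d: knob d: black disc 46 mm wide, 8 thick, on it an upright grip bar 46 long, 15 wide, 10 to 47 mm above the origin. Origin: on the turning axis, disc's underside, 137 mm above the bench; x along the bar, z up. Clockwise from above tightens; the disc stays where left. The bar sits on a rubber core: it twists on the disc by 0.25 rad per N m and springs back when let go.
- seat_a: round steel seat under knob a, 58 mm across, 12 mm high, fixed on the cover (origin at its underside); b, c, d have the same. In each a sprung washer, unseen, pushes on the knob 18 mm off its axis. A loose knob takes about 0.5 N m to turn (dry friction); after its disc has turned 0.2 to 1.0 rad clockwise (hidden, differs per knob) it meets the washer and takes about 0.6 N m more per further rad.
- seat_b: seat under knob b, like seat a. How tight a knob is, in turning torque clockwise (loose: 0.5 N m): snug = 0.065 to 0.205 N m more than loose (washer push 3.5 to 11.5 N); firm = 0.255 to 0.43 N m more than loose (14 to 24 N); beyond that it is over-tightened. The push stays when the knob is let go.
- bowl: bystander: white ceramic bowl, 110 mm across, 55 mm high, origin at the centre of its underside
- jar: bystander: glass jar with steel lid, 60 mm across, 85 mm high, origin at the centre of its underside
- spoon: bystander: steel spoon lying on the bench, origin on its underside

How it is judged:
By the outcome, as a careful person would: the job done as asked, in the order asked, and still so for the second after the job is handed in, with the robot touching nothing.
It also fails if it takes over 72 s, if anything falls off the work surface, if the arm or the gripper's body presses on something with over 40 N, if the wrist force passes 120 N, or if a joint passes its speed limit or range.

### The arm

A 6-joint arm with a two-finger parallel gripper is mounted at the origin on the work surface. World frame = base frame: x ahead of the robot, y to its left, z up, the work surface at z = 0. Lengths are in mm, angles in rad, forces in N, time in s.
With the tool pointing down it reaches from about 275 to 750 mm from the base axis. Payload 10.2 kg.
Tool frame: the origin (TCP) lies on the centre line of the jaws, within the pads' length; the fingertips stand 17 mm ahead of it and the grasp point (between the pads) lies 2 mm behind it; z points along the fingers, y is the line along which they close (so a half turn about z gives the same grasp; the last joint's range is limited). The gripper opens to 85 mm and grips with 20 to 120 N. Pads are 22 mm wide; open, the fingers measure 114 mm over their backs; the gripper's body (76 mm by 85 mm) begins 54 mm behind the grasp point. The pads swing forward as they close: fully open they stand 13 mm farther back than shut.
Start: joints at [-1.482, 0.313, 1.498, -0, 1.331, -0.223], TCP at [161.043, -499.696, 248.294] pointing down, gripper open.
Joint ranges: [-2.94, 2.94], [-0.97, 2.17], [0.19, 2.56], [-1.23, 4.37], [0.02, 3.11], [-2.88, 2.88]. Speed limits (rad/s): [2.39, 2.39, 3.01, 3.14, 3.14, 3.14].

### API

Orientations are given as a unit quaternion [w, x, y, z].
In Python, from rig import ctrl gives the robot as it stands. The module is installed in compiled form; this text tells all that it offers.
- The arm moves only by the shell command python3 -m jog 'ROWS' [FORCE]. ROWS is JSON, a list of rows, each an object with "delta_pos": the shift along the world's x, y, z in mm, a list of three; "angular": the turn, a rotation vector about the world's x, y, z in rad, a list of three; "fingers": the opening, from 0 (shut) to 1 (fully open). In form: [{"delta_pos": [tx, ty, tz], "angular": [rx, ry, rz], "fingers": fingers}, ...]. A call has 1 to 10 rows; each row is the pose to reach, as a shift and turn from the pose commanded when the call began; what a row does not reach only later rows make up. A row lasts 1/8 s, in which the tool goes at most 62.5 mm and 10.7 degrees, less where a joint would pass 70% of its speed; a pose out of reach is approached as far as the arm can. A call with a gripper value outside its range is refused whole. The fingers move at their own pace and stop on an object; FORCE is the grip in N (left out, the last holds). Time passes only in rows, so rows that repeat a pose let the fingers close. It gives the time, the measured TCP pose, the force, the opening and the grip force at its end, in the units of the state.
- ctrl.sense(): the state, without advancing time (a new reading comes with each control period).
- ctrl.capture(name): name is "side" or "top"; returns a dict with "pixels" (480x640x3 uint8, blue, green, red), "fx", "fy", "cx", "cy" (pixels), "dist" ([k1, k2, p1, p2, k3] as OpenCV has them; the pictures are not rectified), "R" (3x3) and "t" (3): a world point X has camera coordinates R X + t. Camera axes: x right, y down, z forward; pixel columns grow to the right and rows downward; lengths in mm; the calibration is good to about 2 mm. A picture is of the moment at which its call begins. There is no depth.
- ctrl.finish_job(): hands the job in; it is judged then, once.
The state is a dict: "time_s": time; "joints": joint angles; "dq": joint speeds; "tau": joint torques, N m; "eef_pos": TCP position; "ee_rot": TCP orientation; "force": force on the tool from outside, world axes, zero at the start; "wrist_torque": the same for the moment, N m; "grip_width": opening from 0.0 (shut) to 1.0 (fully open); "grip_force": force on a finger pad.
Only numpy, scipy, OpenCV 4.12 (cv2) and the standard library are available. Lean on these libraries where they do the work, as an engineer would, in place of code of your own. Each camera call takes 0.05 s, during which the arm holds its last target. There are 200 camera calls.

## Working session

There is one attempt and no reset: what is moved stays moved. The work goes in short steps, Python scripts to look and compute and a shell command to move; the robot and the scene stay as the last step left them, time stands still between calls to the robot, and variables do not carry over. Pictures are saved under pics/ and viewed, at most 10 in all, crops included, and the job is handed in when it is done.

```bash
mkdir -p pics; python3 - <<'E'
from rig import ctrl
import cv2,pickle
s=ctrl.sense();print(s)
for n in("side","top"):
    c=ctrl.capture(n);pickle.dump(c,open(f"pics/{n}0.pkl","wb"));cv2.imwrite(f"pics/{n}0.png",c["pixels"])
    print(n,{k:c[k] for k in c if k!="pixels"})
E
```

```text
{'time_s': 0.0, 'joints': array([-1.48240083e+00,  3.13459688e-01,  1.49845464e+00,  6.08334818e-06,
        1.33097877e+00, -2.23411848e-01]), 'dq': array([-1.98396861e-03,  5.78133625e-04,  2.89604128e-04, -6.33553469e-04,
        1.28652002e-03,  3.04756207e-05]), 'tau': array([-4.18257187e-04, -4.12264717e+01, -2.59740078e+01, -2.30526812e-04,
        4.17781252e-03,  1.03210080e-06]), 'eef_pos': array([ 161.02164142, -499.44878889,  247.72348953]), 'ee_rot': array([-6.48543206e-04,  9.87871522e-01,  1.55272125e-01,  4.68095001e-05]), 'force': array([0.24582481, 0.03259896, 0.03746058]), 'wrist_torque': array([ 0.05452379, -0.05749225,  0.00631019]), 'grip_force': 0.0, 'grip_width': 0.9953505520862632}
side {'fx': 478.71710139825774, 'fy': 478.71710139825774, 'cx': 319.8990269846154, 'cy': 246.62090897799212, 'dist': array([-0.07086135,  0.        ,  0.        ,  0.        ,  0.        ]), 'R': array([[-0.90657813, -0.42164722, -0.018158  ],
       [-0.2617818 ,  0.5955593 , -0.75945994],
       [ 0.33103834, -0.68375634, -0.65030061]]), 't': array([ 574.09771501,  189.00684643, 1031.97793135])}
top {'fx': 535.0834345862216, 'fy': 535.0834345862216, 'cx': 318.93054117076525, 'cy': 240.4717177829816, 'dist': array([-0.15942715,  0.        ,  0.        ,  0.        ,  0.        ]), 'R': array([[ 0.1047433 , -0.99449528, -0.00282556],
       [-0.97130355, -0.10168979, -0.21500838],
       [ 0.21353749,  0.02526516, -0.97660812]]), 't': array([  17.63787288,  630.64514432, 1058.16929641])}
```

View pics/top0.png

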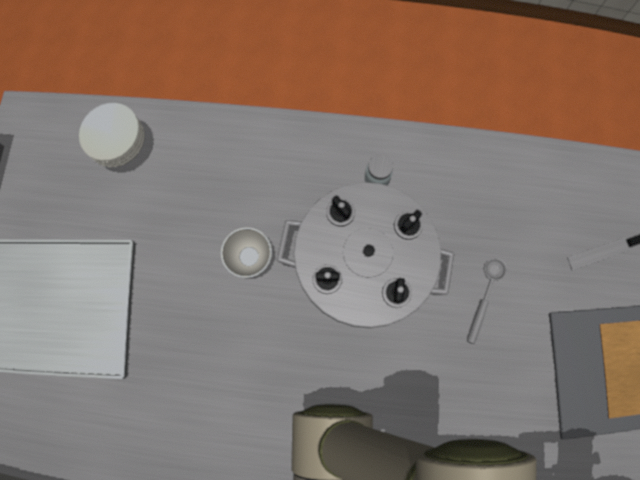

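View pics/side0.png

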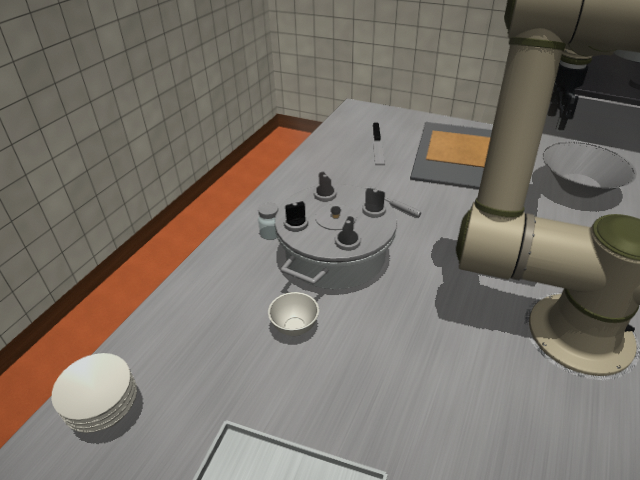

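The top view shows knobs at about (340,210), (409,222), (327,278) and (397,291), with the valve at (368,251). In the side view they are at (295,214), (325,186), (375,202) and (348,234). The jar is at (379,170), the bowl at (247,252) and the spoon at right.

```bash
cat > h.py <<'E'
import numpy as np,cv2,pickle
def ray(c,uv,z):
    K=np.array([[c["fx"],0,c["cx"]],[0,c["fy"],c["cy"]],[0,0,1]])
    p=cv2.undistortPoints(np.array(uv,float).reshape(-1,1,2),K,np.array(c["dist"])).reshape(-1,2)
    d=np.c_[p,np.ones(len(p))]@c["R"]; o=-c["R"].T@c["t"]
    return o+d*((z-o[2])/d[:,2])[:,None]
def proj(c,X):
    K=np.array([[c["fx"],0,c["cx"]],[0,c["fy"],c["cy"]],[0,0,1]])
    return cv2.projectPoints(np.array(X,float).reshape(-1,3),cv2.Rodrigues(c["R"])[0],c["t"],K,np.array(c["dist"]))[0].reshape(-1,2)
E
python3 - <<'E'
from h import *
ims=[]
for n,kn,w in(("top",[(340,210),(409,222),(327,278),(397,291)],(280,170,170,170)),("side",[(295,214),(325,186),(375,202),(348,234)],(260,160,150,100))):
    c=pickle.load(open(f"pics/{n}0.pkl","rb"));im=c["pixels"]
    g=cv2.cvtColor(im,cv2.COLOR_BGR2GRAY);m=(g<70).astype(np.uint8)
    N,l,st,ce=cv2.connectedComponentsWithStats(m)
    x,y,ww,hh=w
    for i in range(1,N):
        if st[i,4]>40 and x<ce[i,0]<x+ww and y<ce[i,1]<y+hh:
            print(n,ce[i].round(1),st[i],ray(c,ce[i],160).round(0)[0])
    ims.append(cv2.resize(im[y:y+hh,x:x+ww],None,fx=400/ww,fy=400/ww,interpolation=cv2.INTER_CUBIC))
H=max(i.shape[0] for i in ims)
cv2.imwrite("pics/crop.png",np.hstack([cv2.copyMakeBorder(i,0,H-i.shape[0],0,0,0) for i in ims]))
c=pickle.load(open("pics/top0.pkl","rb"));print("valve",ray(c,[[368.5,250.5]],151))
E
```

```text
top [339.7 210. ] [330 196  21  26 358] [670.  47. 160.]
top [409.3 223.1] [398 210  23  25 370] [658. -91. 160.]
top [368.5 250.3] [364 245  10  11  88] [596. -16. 160.]
top [326.9 278.1] [316 268  23  21 342] [534.  58. 160.]
top [397.  291.3] [387 279  22  24 357] [523. -77. 160.]
side [324.5 185.9] [317 172  17  24 262] [655. -81. 160.]
side [374.2 200.3] [365 189  20  23 368] [519. -72. 160.]
side [295.2 213.8] [285 201  20  25 402] [669.  52. 160.]
side [405.3 210.7] [391 204  30  13  56] [439. -62. 160.]
side [335.3 210.5] [331 207   9   8  63] [589.   3. 160.]
side [267.1 215.7] [259 213  17   6  49] [726.  85. 160.]
side [347.8 233.3] [338 217  20  28 324] [530.  70. 160.]
side [295.3 228.4] [284 224  24   8  55] [644. 101. 160.]
side [311.8 254.1] [276 231  81  31 148] [572. 165. 160.]
side [287.1 253.5] [283 247   9  13  46] [621. 184. 160.]
valve [[597.53248472 -16.57777705 151.        ]]
```

View pics/crop.png

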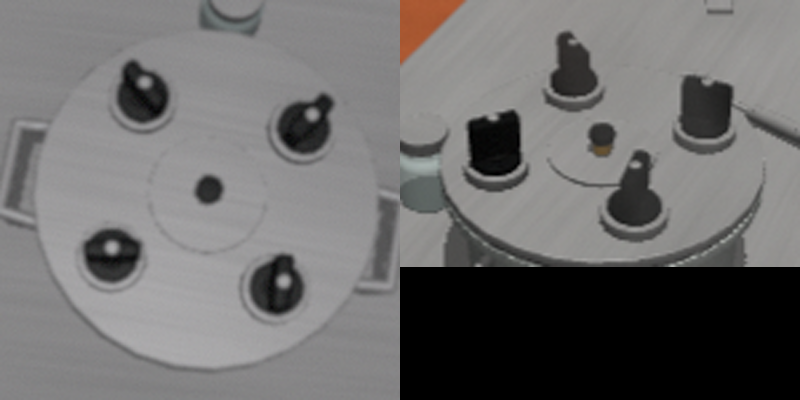

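```bash
python3 - <<'E'
from h import *
C={n:pickle.load(open(f"pics/{n}0.pkl","rb")) for n in("top","side")}
t=C["top"]
f=170/400
seat=np.array([(143,98),(301,128),(111,256),(273,288)])*f+[280,170]
S=ray(t,seat-.29,137); print("seat",S.round(1),S.mean(0).round(1))
print("radii",np.linalg.norm(S-S.mean(0),axis=1).round(1))
dt=np.array([(145,82),(312,114),(112,246),(284,281)])*f+[280,170]
ds=np.array([(92,118),(168,43),(237,163),(305,82)])*150/400+[260,160]
print("dot top@184",ray(t,dt,184).round(1)); print("dot side@184",ray(C['side'],ds,184).round(1))
# cover/seat circle fit: ring from even spacing
c=S.mean(0)[:2]; a=np.arctan2(*(S[:,:2]-c).T[::-1]); 
off=np.angle(np.exp(4j*a).mean())/4
aa=np.round((a-off)/(np.pi/2))*np.pi/2+off
X=np.c_[c+98*np.c_[np.cos(aa),np.sin(aa)]]
print("ideal",X.round(1))
g=cv2.cvtColor(t["pixels"],cv2.COLOR_BGR2GRAY)
# rectified at z=184 : 1px=0.25mm, 70mm tile per knob; u right = -y, v down = -x
tiles=[]
for n in("top","side"):
  for x,y in X:
    q=np.arange(-40,40,.4); vv,uu=np.meshgrid(q,q,indexing="ij")
    P=np.stack([x-vv,y-uu,np.full_like(uu,184)],-1)
    m=proj(C[n],P.reshape(-1,3)).reshape(200,200,2).astype(np.float32)
    im=cv2.remap(C[n]["pixels"],m[...,0],m[...,1],cv2.INTER_CUBIC)
    im=cv2.convertScaleAbs(im,alpha=1.7,beta=10)
    cv2.drawMarker(im,(100,100),(0,0,255),0,8)
    cv2.circle(im,(100,100),57,(0,255,0),1); tiles.append(im)
cv2.imwrite("pics/tiles.png",np.vstack([np.hstack(tiles[:4]),np.hstack(tiles[4:])]))
E
```

```text
seat [[674.2  45.  137. ]
 [662.1 -91.  137. ]
 [536.6  58.3 137. ]
 [523.8 -77.5 137. ]] [599.2 -16.3 137. ]
radii [96.9 97.7 97.4 97.1]
dot top@184 [[674.1  44.5 184. ]
 [661.6 -93.1 184. ]
 [537.3  57.6 184. ]
 [523.4 -80.3 184. ]]
dot side@184 [[671.5  48.6 184. ]
 [661.4 -86.8 184. ]
 [532.7  57.6 184. ]
 [522.1 -76.6 184. ]]
ideal [[674.7  46.2]
 [661.7 -91.8]
 [536.7  59.2]
 [523.7 -78.8]]
```

View pics/tiles.png

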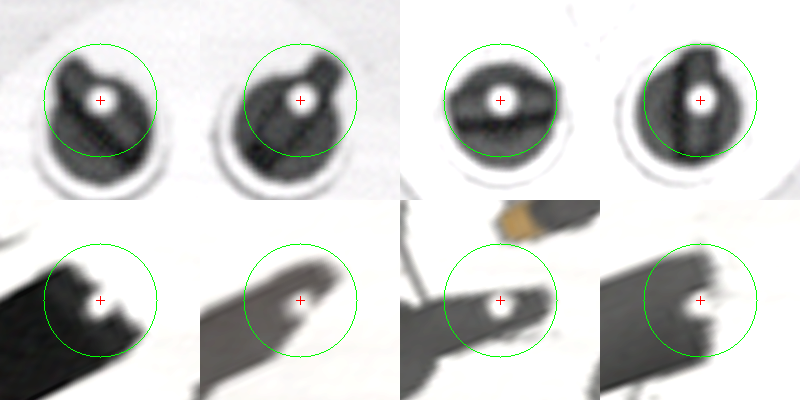

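The tiles show each white dot at a bar's centre, matching the seat-based positions within about 2 mm. Bar angles are about 0.77 for K1 (far left), −0.82 for K2 (far right), −1.53 for K3 (near left) and −0.1 for K4 (near right). The order will be K2, K3, K1, K4.

```bash
python3 -m jog '[{"delta_pos":[500,408,0],"angular":[0,0,2.01],"fingers":1},{"delta_pos":[500,408,0],"angular":[0,0,2.01],"fingers":1},{"delta_pos":[500,408,0],"angular":[0,0,2.01],"fingers":1},{"delta_pos":[500,408,0],"angular":[0,0,2.01],"fingers":1},{"delta_pos":[500,408,0],"angular":[0,0,2.01],"fingers":1},{"delta_pos":[500,408,0],"angular":[0,0,2.01],"fingers":1},{"delta_pos":[500,408,0],"angular":[0,0,2.01],"fingers":1},{"delta_pos":[500,408,0],"angular":[0,0,2.01],"fingers":1},{"delta_pos":[500,408,0],"angular":[0,0,2.01],"fingers":1},{"delta_pos":[500,408,0],"angular":[0,0,2.01],"fingers":1}]' 40
python3 -m jog '[{"delta_pos":[0,0,0],"angular":[0,0,0.14],"fingers":1},{"delta_pos":[0,0,0],"angular":[0,0,0.14],"fingers":1}]'
python3 -c "
from rig import ctrl
s=ctrl.sense();import numpy as np;print(s['joints'],s['eef_pos'],2*np.arctan2(s['ee_rot'][2],s['ee_rot'][1])-np.pi/2,s['wrist_torque'],s['force'])"
```

```text
time_s: 1.35
eef_pos: [646.5, -103.0, 247.9]
ee_rot: [-0.0, 0.457, 0.89, -0.0]
force: [0.4, -0.6, -0.1]
grip_width: 0.998
grip_force: 0.0
time_s: 1.6
eef_pos: [645.3, -104.2, 247.5]
ee_rot: [-0.001, 0.396, 0.918, -0.0]
force: [-0.3, 0.1, -0.5]
grip_width: 1.0
grip_force: 0.0
[-3.38863452e-01  6.09654084e-01  1.05305094e+00 -1.25843892e-04
  1.48020879e+00 -1.09430343e+00] [ 645.30632488 -104.16305181  247.51298776] 0.7554514465591167 [ 0.05448397 -0.00757403 -0.00050964] [-0.2885088   0.08472207 -0.52985968]
```

```bash
cat > st.py <<'E'
from rig import ctrl
import numpy as np
s=ctrl.sense();q=s['ee_rot']
print("t%.2f pos %s psi %.3f J1 %.2f J6 %.2f T %s F %s w %.3f g %.1f"%(s['time_s'],s['eef_pos'].round(1),2*np.arctan2(q[2],q[1])-np.pi/2,s['joints'][0],s['joints'][5],s['wrist_torque'].round(3),s['force'].round(1),s['grip_width'],s['grip_force']))
E
python3 -m jog '[{"delta_pos":[16,12.5,-20],"angular":[0,0,0],"fingers":1},{"delta_pos":[16,12.5,-80],"angular":[0,0,0],"fingers":1},{"delta_pos":[16,12.5,-80],"angular":[0,0,0],"fingers":1}]' >/dev/null; python3 st.py
python3 -c "
from rig import ctrl;import cv2
for n in('top','side'):
    c=ctrl.capture(n)['pixels'];cv2.imwrite('pics/%s1.png'%n,cv2.resize(c[140:340,250:490] ,None,fx=2.5,fy=2.5))"
```

```text
t1.98 pos [659.  -92.1 164.3] psi 0.752 J1 -0.31 J6 -1.07 T [-0.033  0.     0.004] F [-0.5  0.2 -0.9] w 0.996 g 0.0
```

View pics/side1.png

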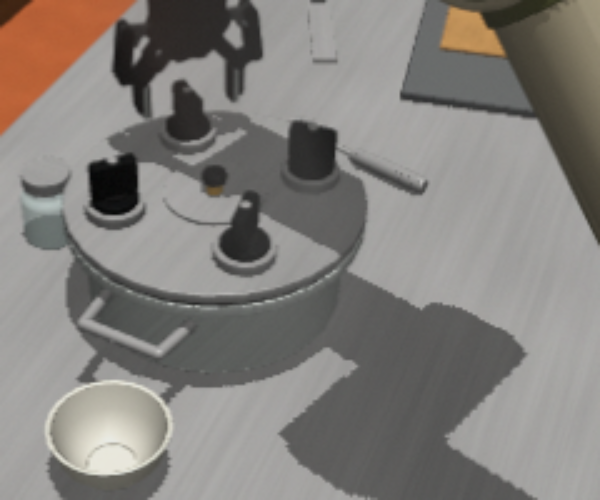

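The picture shows the open fingers on either side of the far-right knob at (188,110), with tips at (143,108) and (235,93). I'll close.

```bash
python3 -m jog '[{"delta_pos":[0,0,3],"angular":[0,0,0],"fingers":1},{"delta_pos":[0,0,3],"angular":[0,0,0],"fingers":0.3},{"delta_pos":[0,0,3],"angular":[0,0,0],"fingers":0},{"delta_pos":[0,0,3],"angular":[0,0,0],"fingers":0},{"delta_pos":[0,0,3],"angular":[0,0,0],"fingers":0},{"delta_pos":[0,0,3],"angular":[0,0,0],"fingers":0}]' 40 >/dev/null; python3 st.py
```

```text
t2.83 pos [661.6 -91.7 171.6] psi 0.757 J1 -0.31 J6 -1.07 T [ 0.318 -0.422  0.384] F [3.1 2.1 1.3] w 0.177 g 38.0
```

```bash
for i in 1 2 3 4; do python3 -m jog '[{"delta_pos":[0,0,0],"angular":[0,0,-0.1],"fingers":0},{"delta_pos":[0,0,0],"angular":[0,0,-0.1],"fingers":0}]' >/dev/null; python3 st.py; done
```

```text
t3.08 pos [661.6 -91.8 171.5] psi 0.657 J1 -0.31 J6 -0.97 T [ 0.385 -0.446  0.43 ] F [2.4 3.1 1.2] w 0.181 g 41.1
t3.33 pos [661.5 -91.8 171.5] psi 0.559 J1 -0.31 J6 -0.87 T [ 0.461 -0.497  0.397] F [2.3 2.6 1.6] w 0.173 g 41.2
t3.58 pos [661.5 -91.9 171.5] psi 0.460 J1 -0.31 J6 -0.77 T [ 0.516 -0.445  0.454] F [3.1 1.6 2.8] w 0.175 g 41.3
t3.83 pos [661.4 -92.  171.5] psi 0.360 J1 -0.31 J6 -0.67 T [ 0.54  -0.401  0.502] F [1.9 3.2 3.3] w 0.177 g 41.3
```

```bash
for i in 1 2 3 ; do python3 -m jog '[{"delta_pos":[0,0,0],"angular":[0,0,0],"fingers":0}]' >/dev/null; python3 st.py; done;  for i in 1 2; do python3 -m jog '[{"delta_pos":[0,0,0],"angular":[0,0,-0.04],"fingers":0}]' >/dev/null; python3 st.py; done
```

```text
t3.95 pos [661.4 -91.9 171.5] psi 0.360 J1 -0.31 J6 -0.67 T [ 0.533 -0.408  0.467] F [2.3 3.4 4.9] w 0.175 g 41.3
t4.08 pos [661.4 -92.  171.5] psi 0.358 J1 -0.31 J6 -0.67 T [ 0.589 -0.47   0.468] F [1.9 3.6 3.9] w 0.177 g 41.4
t4.20 pos [661.4 -91.9 171.5] psi 0.357 J1 -0.31 J6 -0.67 T [ 0.676 -0.422  0.419] F [2.7 3.  4.6] w 0.174 g 41.4
t4.33 pos [661.3 -92.  171.5] psi 0.316 J1 -0.31 J6 -0.63 T [ 0.682 -0.357  0.517] F [2.7 4.3 4.3] w 0.172 g 42.7
t4.45 pos [661.3 -92.  171.5] psi 0.276 J1 -0.31 J6 -0.59 T [ 0.668 -0.305  0.521] F [3.  3.8 3.5] w 0.174 g 42.6
```

```bash
for i in 1 2 3 4 5 6; do python3 -m jog '[{"delta_pos":[0,0,0],"angular":[0,0,-0.015],"fingers":0}]' >/dev/null; python3 st.py; done
```

```text
t4.58 pos [661.3 -92.  171.5] psi 0.261 J1 -0.31 J6 -0.57 T [ 0.674 -0.324  0.497] F [2.4 3.9 5.4] w 0.174 g 42.6
t4.70 pos [661.3 -92.  171.5] psi 0.246 J1 -0.31 J6 -0.56 T [ 0.631 -0.288  0.496] F [1.6 3.8 4.3] w 0.173 g 42.6
t4.83 pos [661.3 -92.  171.5] psi 0.231 J1 -0.31 J6 -0.54 T [ 0.652 -0.339  0.459] F [1.6 2.8 5. ] w 0.174 g 42.6
t4.95 pos [661.3 -92.  171.5] psi 0.216 J1 -0.31 J6 -0.53 T [ 0.658 -0.282  0.479] F [1.2 3.6 5.5] w 0.176 g 42.5
t5.08 pos [661.3 -92.  171.5] psi 0.201 J1 -0.31 J6 -0.51 T [ 0.716 -0.219  0.473] F [1.8 3.6 5. ] w 0.168 g 42.5
t5.20 pos [661.3 -92.  171.5] psi 0.186 J1 -0.31 J6 -0.50 T [ 0.659 -0.25   0.546] F [1.5 3.3 5.2] w 0.171 g 42.5
```

```bash
cat >> st.py <<'E'
open("log.txt","a").write("%f %f %f\n"%(s['time_s'],2*np.arctan2(q[2],q[1])-np.pi/2,s['wrist_torque'][2]))
E
cat > log.txt <<'E'
3.08 .657 .43
3.33 .559 .397
3.58 .46 .454
3.83 .36 .502
3.95 .36 .467
4.08 .358 .468
4.2 .357 .419
4.33 .316 .517
4.45 .276 .521
4.58 .261 .497
4.70 .246 .496
4.83 .231 .459
4.95 .216 .479
5.08 .201 .473
5.2 .186 .546
E
for i in 1 2 3 4 5 6; do python3 -m jog '[{"delta_pos":[0,0,0],"angular":[0,0,-0.02],"fingers":0}]' >/dev/null; python3 st.py; done | cut -c1-90
```

```text
t5.33 pos [661.3 -92.  171.5] psi 0.166 J1 -0.31 J6 -0.48 T [ 0.618 -0.253  0.543] F [1.4 
t5.45 pos [661.2 -92.  171.5] psi 0.146 J1 -0.31 J6 -0.46 T [ 0.606 -0.257  0.476] F [2.5 
t5.58 pos [661.2 -92.  171.5] psi 0.126 J1 -0.31 J6 -0.44 T [ 0.647 -0.204  0.478] F [1.5 
t5.70 pos [661.2 -92.  171.5] psi 0.106 J1 -0.31 J6 -0.42 T [ 0.699 -0.191  0.48 ] F [1.4 
t5.83 pos [661.2 -92.  171.5] psi 0.086 J1 -0.31 J6 -0.40 T [ 0.642 -0.214  0.496] F [1.7 
t5.95 pos [661.2 -92.  171.5] psi 0.066 J1 -0.31 J6 -0.38 T [ 0.649 -0.173  0.51 ] F [2.3
```

```bash
for i in 1 2 3 4 5; do python3 -m jog '[{"delta_pos":[0,0,0],"angular":[0,0,-0.04],"fingers":0}]' >/dev/null; python3 st.py; done | cut -c30-90
```

```text
psi 0.026 J1 -0.31 J6 -0.34 T [ 0.705 -0.143  0.483] F [0.8 
 psi -0.014 J1 -0.31 J6 -0.30 T [ 0.63  -0.177  0.489] F [0.5
 psi -0.054 J1 -0.31 J6 -0.26 T [ 0.657 -0.116  0.517] F [0.5
 psi -0.094 J1 -0.31 J6 -0.22 T [ 0.669 -0.06   0.546] F [1.3
 psi -0.134 J1 -0.31 J6 -0.18 T [ 0.731 -0.042  0.563] F [0.4
```

```bash
for i in 1 2 3 4; do python3 -m jog '[{"delta_pos":[0,0,0],"angular":[0,0,-0.03],"fingers":0}]' >/dev/null; python3 st.py; done | cut -c30-90; cat > fit.py <<'E'
import numpy as np,sys
from scipy.optimize import curve_fit
t0,p0=float(sys.argv[1]),float(sys.argv[2])
d=np.loadtxt("log.txt",ndmin=2);d=d[(d[:,0]>=t0)&(d[:,1]<p0)]
f=lambda p,b,c:b+.5217*np.maximum(0,c-p)
best=None
for c in np.arange(p0,-3,-.03):
    try:
        r,cv=curve_fit(f,d[:,1],d[:,2],[.49,c])
        e=((f(d[:,1],*r)-d[:,2])**2).sum()
        if best is None or e<best[0]: best=(e,r,np.sqrt(np.diag(cv)))
    except Exception: pass
e,r,sd=best
print("base %.3f contact %.3f sd %s now psi %.3f extra %.3f"%(*r,sd.round(3),d[-1,1],f(d[-1,1],*r)-r[0]))
E
python3 fit.py 4.3 0.4
```

```text
psi -0.164 J1 -0.31 J6 -0.15 T [ 0.727 -0.024  0.567] F [0.9
 psi -0.194 J1 -0.31 J6 -0.12 T [ 0.732 -0.008  0.558] F [0.8
 psi -0.224 J1 -0.31 J6 -0.09 T [ 0.707 -0.023  0.618] F [0.5
 psi -0.254 J1 -0.31 J6 -0.06 T [ 0.772 -0.032  0.637] F [-0.
base 0.496 contact -0.014 sd [0.006 0.02 ] now psi -0.254 extra 0.125fit.py:9: OptimizeWarning: Covariance of the parameters could not be estimated
  r,cv=curve_fit(f,d[:,1],d[:,2],[.49,c])
```

```bash
python3 -m jog '[{"delta_pos":[0,0,0],"angular":[0,0,0.155],"fingers":0}]' >/dev/null; python3 st.py;  python3 -m jog '[{"delta_pos":[0,0,0],"angular":[0,0,0],"fingers":1},{"delta_pos":[0,0,0],"angular":[0,0,0],"fingers":1},{"delta_pos":[0,0,0],"angular":[0,0,0],"fingers":1},{"delta_pos":[0,0,48],"angular":[0,0,0],"fingers":1},{"delta_pos":[-40,48,48],"angular":[0,0,0.14],"fingers":1},{"delta_pos":[-80,98,48],"angular":[0,0,0.14],"fingers":1},{"delta_pos":[-124,150.5,48],"angular":[0,0,0.14],"fingers":1},{"delta_pos":[-124,150.5,48],"angular":[0,0,0.14],"fingers":1},{"delta_pos":[-124,150.5,48],"angular":[0,0,0.14],"fingers":1}]' >/dev/null; python3 st.py
python3 -c "
from rig import ctrl;import cv2
c=ctrl.capture('side')['pixels'];cv2.imwrite('pics/side2.png',cv2.resize(c[120:320,230:470] ,None,fx=2.5,fy=2.5))"
```

```text
t7.20 pos [661.1 -92.3 171.5] psi -0.096 J1 -0.31 J6 -0.22 T [ 0.499 -0.168  0.076] F [0.5 1.6 5.5] w 0.170 g 38.5
t8.32 pos [537.6  58.3 219.6] psi 0.041 J1 -0.11 J6 -0.15 T [-0.023 -0.008 -0.043] F [ 0.3 -0.3  0.1] w 1.003 g 0.0
```

View pics/side2.png

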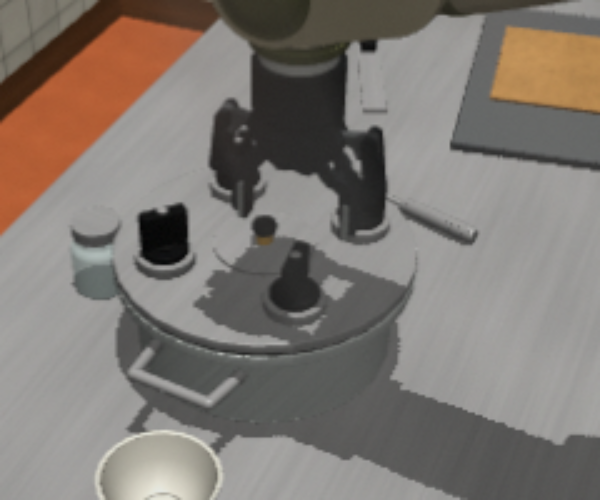

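The gripper hangs over the near-left knob at (295,270), with tips at (240,205) and (347,225). I'll descend and grip.

```bash
python3 -m jog '[{"delta_pos":[0,0,-48],"angular":[0,0,0],"fingers":1},{"delta_pos":[0,0,-48],"angular":[0,0,0],"fingers":1},{"delta_pos":[0,0,-48],"angular":[0,0,0],"fingers":0},{"delta_pos":[0,0,-48],"angular":[0,0,0],"fingers":0},{"delta_pos":[0,0,-48],"angular":[0,0,0],"fingers":0},{"delta_pos":[0,0,-48],"angular":[0,0,0],"fingers":0},{"delta_pos":[0,0,-48],"angular":[0,0,0],"fingers":0}]' 40 >/dev/null; python3 st.py
for i in 1 2 3 4 5; do python3 -m jog '[{"delta_pos":[0,0,0],"angular":[0,0,-0.06],"fingers":0}]' >/dev/null; python3 st.py; done | cut -c30-100
```

```text
t9.25 pos [536.5  58.6 172. ] psi 0.042 J1 -0.11 J6 -0.15 T [0.046 1.212 0.255] F [-6.6  0.   6.8] w 0.169 g 39.0
 psi -0.019 J1 -0.11 J6 -0.09 T [-0.041  1.25   0.466] F [-7.1 -0.   7.
 psi -0.079 J1 -0.11 J6 -0.03 T [-0.046  1.277  0.522] F [-7.1 -0.9  7.
 psi -0.140 J1 -0.11 J6 0.03 T [-0.029  1.322  0.493] F [-8.5 -0.5  8.3
 psi -0.199 J1 -0.11 J6 0.09 T [-0.078  1.434  0.476] F [-8.2  0.6  8.4
 psi -0.259 J1 -0.11 J6 0.15 T [-0.033  1.482  0.492] F [-8.7 -0.3  8.3
```

```bash
for i in 1 2 3 4 5 6; do python3 -m jog '[{"delta_pos":[0,0,0],"angular":[0,0,-0.03],"fingers":0}]' >/dev/null; python3 st.py; done | cut -c30-100; python3 fit.py 9.3 -.05 2>/dev/null
```

```text
] psi -0.289 J1 -0.11 J6 0.18 T [-0.033  1.532  0.506] F [-10.3   0.1  
] psi -0.318 J1 -0.11 J6 0.21 T [-0.029  1.572  0.534] F [-8.8 -0.2  8.
] psi -0.348 J1 -0.11 J6 0.24 T [0.002 1.51  0.508] F [-8.9  0.2  7.9] 
] psi -0.378 J1 -0.11 J6 0.27 T [0.003 1.621 0.492] F [-9.4  1.   8.1] 
] psi -0.408 J1 -0.11 J6 0.30 T [0.061 1.639 0.567] F [-10.   -0.3   7.
] psi -0.438 J1 -0.11 J6 0.33 T [0.067 1.65  0.578] F [-10.1  -0.3   8.
base 0.498 contact -0.306 sd [0.011 0.029] now psi -0.438 extra 0.069
```

```bash
for i in 1 2 3 4 ; do python3 -m jog '[{"delta_pos":[0,0,0],"angular":[0,0,-0.02],"fingers":0}]' >/dev/null; python3 st.py; done | cut -c30-100; python3 fit.py 9.3 -.05 2>/dev/null
```

```text
] psi -0.458 J1 -0.11 J6 0.35 T [-0.007  1.646  0.521] F [-9.2  0.6  9.
] psi -0.478 J1 -0.11 J6 0.37 T [0.088 1.687 0.589] F [-10.1   0.7   9.
] psi -0.498 J1 -0.11 J6 0.39 T [0.009 1.758 0.591] F [-9.6  0.9 10.1] 
] psi -0.518 J1 -0.11 J6 0.41 T [0.045 1.728 0.58 ] F [-10.4   0.9   8.
base 0.504 contact -0.346 sd [0.01  0.025] now psi -0.518 extra 0.090
```

```bash
for i in 1 2 3 4 ; do python3 -m jog '[{"delta_pos":[0,0,0],"angular":[0,0,-0.02],"fingers":0}]' >/dev/null; python3 st.py; done | cut -c30-100; python3 fit.py 9.3 -.05 2>/dev/null
```

```text
] psi -0.538 J1 -0.11 J6 0.43 T [0.089 1.683 0.599] F [-9.9 -0.2  8.4] 
] psi -0.558 J1 -0.11 J6 0.45 T [0.071 1.767 0.621] F [-10.   -0.1   8.
] psi -0.578 J1 -0.11 J6 0.47 T [0.042 1.725 0.642] F [-10.6   1.1   9.
] psi -0.598 J1 -0.11 J6 0.49 T [0.045 1.737 0.664] F [-10.7   0.2   9.
base 0.504 contact -0.338 sd [0.009 0.021] now psi -0.598 extra 0.136
```

```bash
python3 -m jog '[{"delta_pos":[0,0,0],"angular":[0,0,0.16],"fingers":0}]' >/dev/null; python3 st.py;  python3 -m jog '[{"delta_pos":[0,0,0],"angular":[0,0,0],"fingers":1},{"delta_pos":[0,0,0],"angular":[0,0,0],"fingers":1},{"delta_pos":[0,0,0],"angular":[0,0,0],"fingers":1},{"delta_pos":[0,0,48],"angular":[0,0,0],"fingers":1},{"delta_pos":[45,-4,48],"angular":[0,0,-0.15],"fingers":1},{"delta_pos":[90,-8,48],"angular":[0,0,-0.31],"fingers":1},{"delta_pos":[137.5,-12.5,48],"angular":[0,0,-0.31],"fingers":1},{"delta_pos":[137.5,-12.5,48],"angular":[0,0,-0.31],"fingers":1},{"delta_pos":[137.5,-12.5,48],"angular":[0,0,-0.31],"fingers":1}]' >/dev/null; python3 st.py
python3 -c "
from rig import ctrl;import cv2
c=ctrl.capture('side')['pixels'];cv2.imwrite('pics/side3.png',cv2.resize(c[120:320,230:470] ,None,fx=2.5,fy=2.5))"
```

```text
t11.75 pos [536.1  58.7 172. ] psi -0.435 J1 -0.11 J6 0.33 T [0.151 1.644 0.006] F [-9.6  0.4  8.9] w 0.171 g 39.0
t12.88 pos [674.3  46.1 219. ] psi -0.749 J1 -0.10 J6 0.64 T [ 0.016 -0.03  -0.018] F [-0.7  0.9  1.5] w 1.001 g 0.0
```

View pics/side3.png

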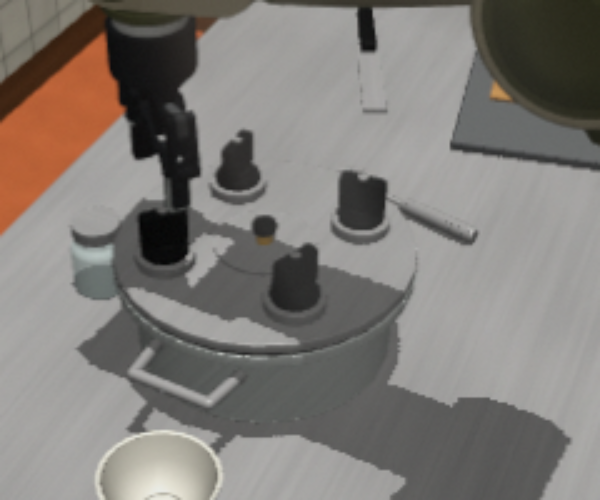

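The far-left knob is at (163,235) with the gripper over it. The two knobs already turned, at (238,165) and (295,280), stand in new positions.

```bash
python3 -m jog '[{"delta_pos":[0,0,-48],"angular":[0,0,0],"fingers":1},{"delta_pos":[0,0,-48],"angular":[0,0,0],"fingers":1},{"delta_pos":[0,0,-48],"angular":[0,0,0],"fingers":0},{"delta_pos":[0,0,-48],"angular":[0,0,0],"fingers":0},{"delta_pos":[0,0,-48],"angular":[0,0,0],"fingers":0},{"delta_pos":[0,0,-48],"angular":[0,0,0],"fingers":0},{"delta_pos":[0,0,-48],"angular":[0,0,0],"fingers":0}]' 40 >/dev/null; python3 st.py
for i in 1 2 3 4 5; do python3 -m jog '[{"delta_pos":[0,0,0],"angular":[0,0,-0.05],"fingers":0}]' >/dev/null; python3 st.py; done | cut -c30-100
```

```text
t13.80 pos [674.3  46.5 172.1] psi -0.749 J1 -0.10 J6 0.64 T [ 0.314  0.846 -0.051] F [-4.9  2.   4.9] w 0.170 g 41.7
] psi -0.800 J1 -0.10 J6 0.70 T [0.355 0.885 0.203] F [-5.7  2.8  5.2] 
] psi -0.850 J1 -0.10 J6 0.75 T [0.345 0.92  0.359] F [-5.3  2.2  5.1] 
] psi -0.899 J1 -0.10 J6 0.80 T [0.314 0.901 0.519] F [-5.2  2.4  4.6] 
] psi -0.949 J1 -0.10 J6 0.85 T [0.322 0.956 0.453] F [-5.1  2.2  5. ] 
] psi -0.999 J1 -0.10 J6 0.89 T [0.281 0.939 0.496] F [-5.8  2.2  5.2]
```

```bash
for i in 1 2 3 4 5 6; do python3 -m jog '[{"delta_pos":[0,0,0],"angular":[0,0,-0.04],"fingers":0}]' >/dev/null; python3 st.py; done | cut -c30-100; python3 fit.py 13.9 -.91 2>/dev/null
```

```text
] psi -1.039 J1 -0.10 J6 0.93 T [0.307 1.006 0.501] F [-6.   2.8  5.6] 
] psi -1.079 J1 -0.10 J6 0.97 T [0.282 0.982 0.553] F [-5.   1.9  5.2] 
] psi -1.119 J1 -0.10 J6 1.01 T [0.324 0.975 0.524] F [-5.8  3.2  4.6] 
] psi -1.159 J1 -0.10 J6 1.05 T [0.279 0.992 0.463] F [-6.1  1.7  5.8] 
] psi -1.199 J1 -0.10 J6 1.09 T [0.272 1.013 0.523] F [-6.2  2.2  5.1] 
] psi -1.239 J1 -0.10 J6 1.13 T [0.336 1.017 0.505] F [-5.9  1.8  4.7] 
base 0.502 contact -1.234 sd [0.013 0.072] now psi -1.239 extra 0.003
```

```bash
for i in 1 2 3 4 5; do python3 -m jog '[{"delta_pos":[0,0,0],"angular":[0,0,-0.04],"fingers":0}]' >/dev/null; python3 st.py; done | cut -c30-100; python3 fit.py 13.9 -.91 2>/dev/null
```

```text
] psi -1.279 J1 -0.10 J6 1.17 T [0.323 1.077 0.569] F [-6.1  2.4  5.2] 
] psi -1.319 J1 -0.10 J6 1.21 T [0.236 1.062 0.525] F [-6.2  2.9  4.8] 
] psi -1.359 J1 -0.10 J6 1.25 T [0.34  1.08  0.537] F [-6.4  2.4  5.2] 
] psi -1.399 J1 -0.10 J6 1.29 T [0.348 1.026 0.52 ] F [-5.7  2.7  5.2] 
] psi -1.439 J1 -0.10 J6 1.33 T [0.256 1.075 0.538] F [-6.4  2.   4.9] 
base 0.514 contact -1.390 sd [0.01  0.049] now psi -1.439 extra 0.026
```

```bash
for i in 1 2 3 4 5; do python3 -m jog '[{"delta_pos":[0,0,0],"angular":[0,0,-0.03],"fingers":0}]' >/dev/null; python3 st.py; done | cut -c30-100; python3 fit.py 13.9 -.91 2>/dev/null
```

```text
] psi -1.469 J1 -0.10 J6 1.36 T [0.327 1.089 0.507] F [-5.8  2.4  5.2] 
] psi -1.498 J1 -0.10 J6 1.39 T [0.299 1.003 0.505] F [-6.   3.2  4.8] 
] psi -1.528 J1 -0.10 J6 1.42 T [0.34  1.052 0.511] F [-6.   2.4  5.1] 
] psi -1.558 J1 -0.10 J6 1.45 T [0.273 1.092 0.484] F [-6.   2.   5.5] 
] psi -1.588 J1 -0.10 J6 1.48 T [0.308 1.134 0.524] F [-6.1  2.7  5.3] 
base 0.513 contact -1.567 sd [0.007 0.058] now psi -1.588 extra 0.011
```

```bash
for i in 1 2 3 4 5; do python3 -m jog '[{"delta_pos":[0,0,0],"angular":[0,0,-0.04],"fingers":0}]' >/dev/null; python3 st.py; done | cut -c30-100; python3 fit.py 13.9 -.91 2>/dev/null
```

```text
] psi -1.629 J1 -0.10 J6 1.52 T [0.301 1.093 0.511] F [-6.5  2.7  5.6] 
] psi -1.669 J1 -0.10 J6 1.56 T [0.358 1.125 0.501] F [-6.9  2.7  5.3] 
] psi -1.709 J1 -0.10 J6 1.60 T [0.333 1.153 0.536] F [-5.7  2.   5.5] 
] psi -1.749 J1 -0.10 J6 1.64 T [0.387 1.078 0.549] F [-6.3  2.3  5.2] 
] psi -1.789 J1 -0.10 J6 1.68 T [0.363 1.129 0.598] F [-6.7  2.5  7. ] 
base 0.513 contact -1.665 sd [0.006 0.028] now psi -1.789 extra 0.064
```

```bash
for i in 1 2 3 4 5; do python3 -m jog '[{"delta_pos":[0,0,0],"angular":[0,0,-0.025],"fingers":0}]' >/dev/null; python3 st.py; done | cut -c30-100; python3 fit.py 13.9 -.91 2>/dev/null
```

```text
] psi -1.813 J1 -0.10 J6 1.71 T [0.351 1.147 0.61 ] F [-6.4  2.7  5.7] 
] psi -1.838 J1 -0.10 J6 1.73 T [0.365 1.166 0.58 ] F [-5.3  2.   6.2] 
] psi -1.863 J1 -0.10 J6 1.76 T [0.417 1.095 0.607] F [-6.4  3.4  5.5] 
] psi -1.888 J1 -0.10 J6 1.78 T [0.367 1.184 0.618] F [-5.5  2.1  4.9] 
] psi -1.913 J1 -0.10 J6 1.81 T [0.404 1.085 0.598] F [-5.6  2.5  5.1] 
base 0.512 contact -1.677 sd [0.006 0.021] now psi -1.913 extra 0.123
```

```bash
for i in 1 2; do python3 -m jog '[{"delta_pos":[0,0,0],"angular":[0,0,-0.015],"fingers":0}]' >/dev/null; python3 st.py; done | cut -c30-100; python3 fit.py 13.9 -.91 2>/dev/null
```

```text
] psi -1.928 J1 -0.10 J6 1.82 T [0.375 1.119 0.636] F [-6.4  2.3  6.6] 
] psi -1.943 J1 -0.10 J6 1.84 T [0.313 1.114 0.647] F [-5.8  2.6  5.5] 
base 0.512 contact -1.679 sd [0.006 0.018] now psi -1.943 extra 0.137
```

```bash
python3 -m jog '[{"delta_pos":[0,0,0],"angular":[0,0,0.162],"fingers":0}]' >/dev/null; python3 st.py;  python3 -m jog '[{"delta_pos":[0,0,0],"angular":[0,0,0],"fingers":1},{"delta_pos":[0,0,0],"angular":[0,0,0],"fingers":1},{"delta_pos":[0,0,0],"angular":[0,0,0],"fingers":1},{"delta_pos":[0,0,48],"angular":[0,0,0],"fingers":1},{"delta_pos":[-45,-37,48],"angular":[0,0,0.14],"fingers":1},{"delta_pos":[-90,-75,48],"angular":[0,0,0.14],"fingers":1},{"delta_pos":[-151,-125,48],"angular":[0,0,0.14],"fingers":1},{"delta_pos":[-151,-125,48],"angular":[0,0,0.14],"fingers":1},{"delta_pos":[-151,-125,48],"angular":[0,0,0.14],"fingers":1}]' >/dev/null; python3 st.py
python3 -c "
from rig import ctrl;import cv2
c=ctrl.capture('side')['pixels'];cv2.imwrite('pics/side4.png',cv2.resize(c[120:320,230:470] ,None,fx=2.5,fy=2.5))"
```

```text
t18.05 pos [674.1  46.7 172.1] psi -1.778 J1 -0.10 J6 1.67 T [ 0.358  1.052 -0.075] F [-4.9  2.1  3.8] w 0.169 g 41.8
t19.18 pos [523.9 -79.5 219.7] psi -1.644 J1 -0.37 J6 1.27 T [ 0.036  0.015 -0.021] F [0.7 0.8 1.1] w 0.999 g 0.0
```

View pics/side4.png

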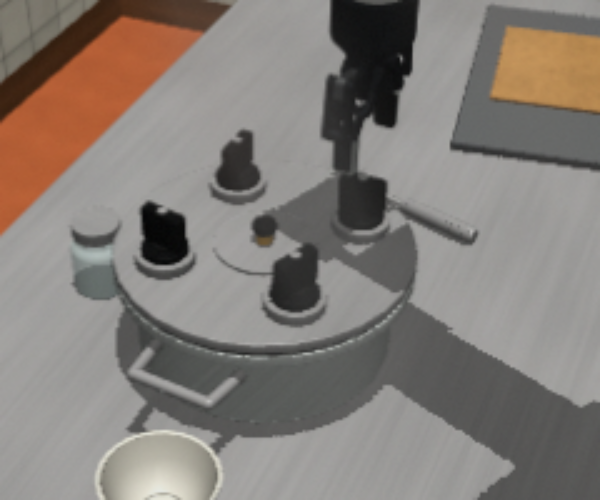

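The gripper is over the near-right knob at (360,205), and the bowl, jar and spoon haven't moved.

```bash
python3 -m jog '[{"delta_pos":[0,0,-48],"angular":[0,0,0],"fingers":1},{"delta_pos":[0,0,-48],"angular":[0,0,0],"fingers":1},{"delta_pos":[0,0,-48],"angular":[0,0,0],"fingers":0},{"delta_pos":[0,0,-48],"angular":[0,0,0],"fingers":0},{"delta_pos":[0,0,-48],"angular":[0,0,0],"fingers":0},{"delta_pos":[0,0,-48],"angular":[0,0,0],"fingers":0},{"delta_pos":[0,0,-48],"angular":[0,0,0],"fingers":0}]' 40 >/dev/null; python3 st.py
for i in 1 2 3 4; do python3 -m jog '[{"delta_pos":[0,0,0],"angular":[0,0,-0.05],"fingers":0}]' >/dev/null; python3 st.py; done | cut -c30-100
```

```text
t20.10 pos [524.3 -78.5 172. ] psi -1.642 J1 -0.37 J6 1.27 T [ 0.908 -0.237  0.158] F [0.8 5.2 4.8] w 0.171 g 39.2
] psi -1.693 J1 -0.37 J6 1.32 T [ 0.838 -0.202  0.358] F [1.8 5.7 4.6] 
] psi -1.743 J1 -0.37 J6 1.37 T [ 0.791 -0.175  0.551] F [1.1 4.9 4.8] 
] psi -1.793 J1 -0.37 J6 1.42 T [ 0.756 -0.167  0.525] F [1.4 4.  4.4] 
] psi -1.843 J1 -0.37 J6 1.47 T [ 0.711 -0.116  0.486] F [1.6 3.9 5.3]
```

```bash
for i in 1 2 3 4 5 6; do python3 -m jog '[{"delta_pos":[0,0,0],"angular":[0,0,-0.04],"fingers":0}]' >/dev/null; python3 st.py; done | cut -c30-100; python3 fit.py 20.2 -1.75 2>/dev/null
```

```text
] psi -1.882 J1 -0.37 J6 1.51 T [ 0.675 -0.199  0.526] F [0.9 4.5 5.7] 
] psi -1.922 J1 -0.37 J6 1.55 T [ 0.628 -0.16   0.482] F [0.7 3.8 4.8] 
] psi -1.962 J1 -0.37 J6 1.59 T [ 0.576 -0.108  0.477] F [1.2 3.4 4.8] 
] psi -2.002 J1 -0.37 J6 1.63 T [ 0.54  -0.13   0.477] F [0.9 3.3 5. ] 
] psi -2.042 J1 -0.37 J6 1.67 T [ 0.541 -0.063  0.517] F [0.2 3.1 5.3] 
] psi -2.082 J1 -0.37 J6 1.71 T [ 0.507 -0.05   0.5  ] F [0.4 3.3 5.4] 
base 0.499 contact -2.080 sd [0.009 0.047] now psi -2.082 extra 0.001
```

```bash
for i in 1 2 3 4 5; do python3 -m jog '[{"delta_pos":[0,0,0],"angular":[0,0,-0.04],"fingers":0}]' >/dev/null; python3 st.py; done | cut -c30-100; python3 fit.py 20.2 -1.75 2>/dev/null
```

```text
] psi -2.122 J1 -0.37 J6 1.75 T [ 0.391 -0.061  0.512] F [0.7 2.7 5.3] 
] psi -2.162 J1 -0.37 J6 1.79 T [ 0.45  -0.022  0.506] F [0.2 2.9 5.6] 
] psi -2.202 J1 -0.37 J6 1.83 T [0.399 0.085 0.533] F [-0.2  2.5  4.9] 
si -2.242 J1 -0.37 J6 1.87 T [0.388 0.078 0.552] F [-0.3  2.2  4.2] w 0
si -2.282 J1 -0.37 J6 1.91 T [0.359 0.081 0.58 ] F [-0.   1.8  4.7] w 0
base 0.500 contact -2.141 sd [0.006 0.02 ] now psi -2.282 extra 0.074
```

```bash
for i in 1 2 3 4 5 6; do python3 -m jog '[{"delta_pos":[0,0,0],"angular":[0,0,-0.02],"fingers":0}]' >/dev/null; python3 st.py; done | cut -c30-100; python3 fit.py 20.2 -1.75 2>/dev/null
```

```text
] psi -2.302 J1 -0.37 J6 1.93 T [0.407 0.124 0.591] F [-0.7  2.2  5.7] 
] psi -2.321 J1 -0.37 J6 1.95 T [0.371 0.095 0.559] F [-1.5  2.2  5.2] 
] psi -2.341 J1 -0.37 J6 1.97 T [0.313 0.11  0.641] F [-0.4  1.7  5.2] 
] psi -2.361 J1 -0.37 J6 1.99 T [0.387 0.198 0.64 ] F [-0.9  1.6  5.6] 
] psi -2.381 J1 -0.37 J6 2.01 T [0.348 0.2   0.609] F [-1.7  1.8  5.5] 
] psi -2.401 J1 -0.37 J6 2.03 T [0.279 0.166 0.632] F [-0.5  1.2  5.3] 
base 0.500 contact -2.139 sd [0.007 0.018] now psi -2.401 extra 0.137
```

```bash
python3 -m jog '[{"delta_pos":[0,0,0],"angular":[0,0,0.16],"fingers":0}]' >/dev/null; python3 st.py;  python3 -m jog '[{"delta_pos":[0,0,0],"angular":[0,0,0],"fingers":1},{"delta_pos":[0,0,0],"angular":[0,0,0],"fingers":1},{"delta_pos":[0,0,0],"angular":[0,0,0],"fingers":1},{"delta_pos":[0,0,48],"angular":[0,0,0],"fingers":1},{"delta_pos":[45,-4,48],"angular":[0,0,1.14],"fingers":1},{"delta_pos":[90,-8,48],"angular":[0,0,1.14],"fingers":1},{"delta_pos":[137.5,-13,48],"angular":[0,0,1.14],"fingers":1},{"delta_pos":[137.5,-13,48],"angular":[0,0,1.14],"fingers":1},{"delta_pos":[137.5,-13,48],"angular":[0,0,1.14],"fingers":1},{"delta_pos":[137.5,-13,48],"angular":[0,0,1.14],"fingers":1}]' >/dev/null; python3 st.py
python3 -m jog '[{"delta_pos":[0,0,0],"angular":[0,0,1.01],"fingers":1},{"delta_pos":[0,0,0],"angular":[0,0,1.01],"fingers":1},{"delta_pos":[0,0,0],"angular":[0,0,1.01],"fingers":1},{"delta_pos":[0,0,0],"angular":[0,0,1.01],"fingers":1},{"delta_pos":[0,0,0],"angular":[0,0,1.01],"fingers":1},{"delta_pos":[0,0,0],"angular":[0,0,1.01],"fingers":1},{"delta_pos":[0,0,0],"angular":[0,0,1.01],"fingers":1}]' >/dev/null;python3 st.py
```

```text
t22.85 pos [524. -79. 172.] psi -2.238 J1 -0.37 J6 1.87 T [ 0.421 -0.14   0.026] F [1.3 3.  5.2] w 0.175 g 38.5
t24.10 pos [661.3 -92.1 218.9] psi -1.112 J1 -0.31 J6 0.80 T [-0.067 -0.022  0.021] F [-0.1  0.1 -0.1] w 0.997 g 0.0
t24.98 pos [661.2 -92.1 219.1] psi -0.109 J1 -0.31 J6 -0.20 T [-0.052 -0.076 -0.023] F [-1.5  0.4 -0.5] w 0.999 g 0.0
```

```bash
python3 -m jog '[{"delta_pos":[0,0,-48],"angular":[0,0,0],"fingers":1},{"delta_pos":[0,0,-48],"angular":[0,0,0],"fingers":1},{"delta_pos":[0,0,-48],"angular":[0,0,0],"fingers":0},{"delta_pos":[0,0,-48],"angular":[0,0,0],"fingers":0},{"delta_pos":[0,0,-48],"angular":[0,0,0],"fingers":0},{"delta_pos":[0,0,-48],"angular":[0,0,0],"fingers":0},{"delta_pos":[0,0,-48],"angular":[0,0,0],"fingers":0}]' 40 >/dev/null; python3 st.py
for i in 1 2 3 4 5 6 7 8 9; do python3 -m jog '[{"delta_pos":[0,0,0],"angular":[0,0,-0.05],"fingers":0}]' >/dev/null; python3 st.py; done | cut -c30-100
```

```text
t25.85 pos [661.2 -91.9 172. ] psi -0.107 J1 -0.31 J6 -0.21 T [0.341 0.557 0.229] F [-3.6  1.6  5.2] w 0.169 g 38.9
] psi -0.158 J1 -0.31 J6 -0.16 T [0.369 0.56  0.379] F [-3.4  2.3  5.4]
] psi -0.208 J1 -0.31 J6 -0.11 T [0.307 0.603 0.494] F [-3.1  1.5  5.5]
] psi -0.257 J1 -0.31 J6 -0.06 T [0.287 0.668 0.587] F [-3.5  1.9  6.1]
] psi -0.307 J1 -0.31 J6 -0.01 T [0.384 0.677 0.648] F [-3.8  1.7  5.2]
] psi -0.357 J1 -0.31 J6 0.04 T [0.314 0.619 0.662] F [-4.   2.3  6.1] 
] psi -0.407 J1 -0.31 J6 0.09 T [0.352 0.714 0.699] F [-4.2  1.2  6.2] 
] psi -0.457 J1 -0.31 J6 0.14 T [0.354 0.748 0.691] F [-3.5  1.2  5.7] 
] psi -0.507 J1 -0.31 J6 0.19 T [0.386 0.772 0.757] F [-4.4  2.4  6. ] 
] psi -0.557 J1 -0.31 J6 0.24 T [0.393 0.756 0.731] F [-5.2  0.7  5.7]
```

```bash
for i in 1 2 3 4; do python3 -m jog '[{"delta_pos":[0,0,0],"angular":[0,0,-0.025],"fingers":0}]' >/dev/null; python3 st.py; done | cut -c30-100; python3 - <<'E'
import numpy as np
d=np.loadtxt("log.txt");d=d[(d[:,0]>25.9)&(d[:,1]<-.3)]
p=np.polyfit(d[:,1],d[:,2],1);print("slope",p[0],"T fit now",np.polyval(p,d[-1,1]),"fixed slope",(d[:,2]+.5217*(d[:,1]-d[-1,1])).mean())
E
```

```text
] psi -0.582 J1 -0.31 J6 0.27 T [0.344 0.729 0.792] F [-4.7  2.1  6. ] 
] psi -0.606 J1 -0.31 J6 0.29 T [0.33  0.711 0.781] F [-5.4  2.3  6.5] 
] psi -0.631 J1 -0.31 J6 0.32 T [0.319 0.77  0.781] F [-4.9  2.8  6.1] 
] psi -0.656 J1 -0.31 J6 0.34 T [0.382 0.773 0.788] F [-5.3  2.4  6.4] 
slope -0.43252359164799375 T fit now 0.7976103617733658 fixed slope 0.8109273869500001
```

```bash
python3 -m jog '[{"delta_pos":[0,0,0],"angular":[0,0,-0.025],"fingers":0},{"delta_pos":[0,0,0],"angular":[0,0,-0.025],"fingers":0}]' >/dev/null; python3 st.py; python3 -m jog '[{"delta_pos":[0,0,0],"angular":[0,0,0.1],"fingers":0},{"delta_pos":[0,0,0],"angular":[0,0,0.2],"fingers":0}]' >/dev/null; python3 st.py;  python3 -m jog '[{"delta_pos":[0,0,0],"angular":[0,0,0],"fingers":1},{"delta_pos":[0,0,0],"angular":[0,0,0],"fingers":1},{"delta_pos":[0,0,0],"angular":[0,0,0],"fingers":1},{"delta_pos":[0,0,48],"angular":[0,0,0],"fingers":1},{"delta_pos":[-40,48,48],"angular":[0,0,0.045],"fingers":1},{"delta_pos":[-80,98,48],"angular":[0,0,0.045],"fingers":1},{"delta_pos":[-124,150.5,48],"angular":[0,0,0.045],"fingers":1},{"delta_pos":[-124,150.5,48],"angular":[0,0,0.045],"fingers":1},{"delta_pos":[-124,150.5,48],"angular":[0,0,0.045],"fingers":1}]' >/dev/null; python3 st.py
python3 -m jog '[{"delta_pos":[0,0,-48],"angular":[0,0,0],"fingers":1},{"delta_pos":[0,0,-48],"angular":[0,0,0],"fingers":1},{"delta_pos":[0,0,-48],"angular":[0,0,0],"fingers":0},{"delta_pos":[0,0,-48],"angular":[0,0,0],"fingers":0},{"delta_pos":[0,0,-48],"angular":[0,0,0],"fingers":0},{"delta_pos":[0,0,-48],"angular":[0,0,0],"fingers":0},{"delta_pos":[0,0,-48],"angular":[0,0,0],"fingers":0}]' 40 >/dev/null; python3 st.py
```

```text
t27.73 pos [661.  -91.7 172. ] psi -0.681 J1 -0.31 J6 0.37 T [0.363 0.782 0.807] F [-4.4  1.7  5.9] w 0.169 g 49.6
t27.98 pos [661.1 -91.7 172. ] psi -0.478 J1 -0.31 J6 0.17 T [0.364 0.704 0.094] F [-3.7  1.1  5.6] w 0.172 g 38.5
t29.10 pos [537.6  58.4 219.6] psi -0.437 J1 -0.11 J6 0.33 T [-0.003 -0.009  0.016] F [ 0.5 -0.8  0.4] w 0.998 g 0.0
t29.98 pos [536.3  59.1 172.1] psi -0.436 J1 -0.11 J6 0.33 T [0.523 1.381 0.093] F [-8.5  2.5  7.9] w 0.165 g 41.2
```

```bash
for i in 1 2 3 4 5 6 7 8 9; do python3 -m jog '[{"delta_pos":[0,0,0],"angular":[0,0,-0.05],"fingers":0}]' >/dev/null; python3 st.py; done | cut -c30-100
cat > fl.py <<'E'
import numpy as np,sys
t0,p0,b=map(float,sys.argv[1:])
d=np.loadtxt("log.txt");d=d[(d[:,0]>t0)&(d[:,1]<p0)]
print("psi",d[-1,1],"extra",(d[:,2]+.5217*(d[:,1]-d[-1,1])).mean()-b)
E
python3 fl.py 30 -.65 .504
```

```text
] psi -0.487 J1 -0.11 J6 0.38 T [0.488 1.413 0.367] F [-8.6  2.1  8.7] 
] psi -0.537 J1 -0.11 J6 0.43 T [0.403 1.478 0.493] F [-8.4  2.2  8.6] 
] psi -0.587 J1 -0.11 J6 0.48 T [0.395 1.481 0.643] F [-8.5  3.   9.3] 
] psi -0.637 J1 -0.11 J6 0.53 T [0.425 1.542 0.694] F [-8.5  3.4  8.6] 
] psi -0.687 J1 -0.11 J6 0.58 T [0.459 1.472 0.725] F [-7.8  3.1  9.2] 
] psi -0.737 J1 -0.11 J6 0.63 T [0.449 1.613 0.696] F [-9.6  3.   9.2] 
] psi -0.786 J1 -0.11 J6 0.68 T [0.425 1.583 0.734] F [-9.3  2.4  9.1] 
] psi -0.836 J1 -0.11 J6 0.73 T [0.468 1.614 0.72 ] F [-8.7  3.6  8.7] 
] psi -0.886 J1 -0.11 J6 0.78 T [0.521 1.65  0.733] F [-9.6  2.8  9. ] 
psi -0.88638 extra 0.26969804789999996
```

```bash
for i in 1 2 3 4; do python3 -m jog '[{"delta_pos":[0,0,0],"angular":[0,0,-0.03],"fingers":0}]' >/dev/null; python3 st.py; done | cut -c30-100
python3 fl.py 30 -.65 .504
```

```text
] psi -0.916 J1 -0.11 J6 0.81 T [0.464 1.66  0.74 ] F [-10.1   3.5   9.
] psi -0.946 J1 -0.11 J6 0.84 T [0.423 1.698 0.749] F [-9.1  3.7  9.6] 
] psi -0.976 J1 -0.11 J6 0.87 T [0.511 1.666 0.822] F [-9.8  3.   9.4] 
] psi -1.006 J1 -0.11 J6 0.90 T [0.49  1.64  0.838] F [-9.3  2.7  9.6] 
psi -1.005569 extra 0.3206277998777778
```

```bash
python3 -m jog '[{"delta_pos":[0,0,0],"angular":[0,0,0.1],"fingers":0},{"delta_pos":[0,0,0],"angular":[0,0,0.205],"fingers":0}]' >/dev/null; python3 st.py;  python3 -m jog '[{"delta_pos":[0,0,0],"angular":[0,0,0],"fingers":1},{"delta_pos":[0,0,0],"angular":[0,0,0],"fingers":1},{"delta_pos":[0,0,0],"angular":[0,0,0],"fingers":1},{"delta_pos":[0,0,48],"angular":[0,0,0],"fingers":1},{"delta_pos":[45,-4,48],"angular":[0,0,-0.977],"fingers":1},{"delta_pos":[90,-8,48],"angular":[0,0,-0.977],"fingers":1},{"delta_pos":[137.5,-12.5,48],"angular":[0,0,-0.977],"fingers":1},{"delta_pos":[137.5,-12.5,48],"angular":[0,0,-0.977],"fingers":1},{"delta_pos":[137.5,-12.5,48],"angular":[0,0,-0.977],"fingers":1},{"delta_pos":[137.5,-12.5,48],"angular":[0,0,-0.977],"fingers":1}]' >/dev/null; python3 st.py
python3 -m jog '[{"delta_pos":[0,0,0],"angular":[0,0,0],"fingers":1},{"delta_pos":[0,0,-48],"angular":[0,0,0],"fingers":1},{"delta_pos":[0,0,-48],"angular":[0,0,0],"fingers":1},{"delta_pos":[0,0,-48],"angular":[0,0,0],"fingers":0},{"delta_pos":[0,0,-48],"angular":[0,0,0],"fingers":0},{"delta_pos":[0,0,-48],"angular":[0,0,0],"fingers":0},{"delta_pos":[0,0,-48],"angular":[0,0,0],"fingers":0},{"delta_pos":[0,0,-48],"angular":[0,0,0],"fingers":0}]' 40 >/dev/null; python3 st.py
```

```text
t31.85 pos [536.2  59.2 172. ] psi -0.798 J1 -0.11 J6 0.69 T [0.474 1.477 0.028] F [-9.4  2.9  8.8] w 0.168 g 41.2
t33.10 pos [674.9  45.8 218.9] psi -1.783 J1 -0.10 J6 1.68 T [0.01  0.006 0.059] F [-0.4 -0.1  0.5] w 0.999 g 0.0
t34.10 pos [675.1  46.4 172.1] psi -1.779 J1 -0.10 J6 1.67 T [ 0.481 -0.058  0.029] F [0.1 3.3 4.9] w 0.167 g 42.5
```

```bash
for i in 1 2 3 4 5 6 7 8 9; do python3 -m jog '[{"delta_pos":[0,0,0],"angular":[0,0,-0.05],"fingers":0}]' >/dev/null; python3 st.py; done | cut -c30-100
python3 fl.py 34.2 -1.99 .512
```

```text
] psi -1.829 J1 -0.10 J6 1.73 T [0.477 0.065 0.18 ] F [-0.7  3.2  4.2] 
] psi -1.880 J1 -0.10 J6 1.78 T [0.447 0.055 0.444] F [0.2 2.9 3.5] w 0
] psi -1.929 J1 -0.10 J6 1.82 T [0.412 0.08  0.563] F [-0.2  2.1  3.9] 
] psi -1.979 J1 -0.10 J6 1.87 T [0.402 0.086 0.636] F [-0.2  3.1  4.5] 
] psi -2.029 J1 -0.10 J6 1.92 T [0.358 0.089 0.68 ] F [-0.4  2.4  4.6] 
] psi -2.079 J1 -0.10 J6 1.97 T [0.357 0.152 0.755] F [-0.6  2.4  4.2] 
] psi -2.129 J1 -0.10 J6 2.02 T [0.276 0.172 0.717] F [-0.7  1.6  4.7] 
] psi -2.179 J1 -0.10 J6 2.07 T [0.275 0.215 0.726] F [-0.2  1.4  3.7] 
] psi -2.229 J1 -0.10 J6 2.12 T [0.319 0.209 0.812] F [-1.6  1.3  5. ] 
psi -2.228939 extra 0.27812127956
```

```bash
for i in 1 2 3 4; do python3 -m jog '[{"delta_pos":[0,0,0],"angular":[0,0,-0.025],"fingers":0}]' >/dev/null; python3 st.py; done | cut -c30-100
python3 fl.py 34.2 -1.99 .512
```

```text
] psi -2.253 J1 -0.10 J6 2.15 T [0.287 0.319 0.766] F [-1.7  1.3  5.8] 
] psi -2.278 J1 -0.10 J6 2.17 T [0.326 0.263 0.799] F [-0.9  1.7  6.1] 
] psi -2.303 J1 -0.10 J6 2.20 T [0.243 0.266 0.796] F [-2.1  2.6  5.1] 
] psi -2.328 J1 -0.10 J6 2.22 T [0.252 0.312 0.801] F [-1.6  1.1  6.5] 
psi -2.328073 extra 0.31562376582222207
```

```bash
python3 -m jog '[{"delta_pos":[0,0,0],"angular":[0,0,0.1],"fingers":0},{"delta_pos":[0,0,0],"angular":[0,0,0.205],"fingers":0}]' >/dev/null; python3 st.py;  python3 -m jog '[{"delta_pos":[0,0,0],"angular":[0,0,0],"fingers":1},{"delta_pos":[0,0,0],"angular":[0,0,0],"fingers":1},{"delta_pos":[0,0,0],"angular":[0,0,0],"fingers":1},{"delta_pos":[0,0,48],"angular":[0,0,0],"fingers":1},{"delta_pos":[-45,-37,48],"angular":[0,0,-0.115],"fingers":1},{"delta_pos":[-90,-75,48],"angular":[0,0,-0.115],"fingers":1},{"delta_pos":[-151,-125,48],"angular":[0,0,-0.115],"fingers":1},{"delta_pos":[-151,-125,48],"angular":[0,0,-0.115],"fingers":1},{"delta_pos":[-151,-125,48],"angular":[0,0,-0.115],"fingers":1}]' >/dev/null; python3 st.py
python3 -m jog '[{"delta_pos":[0,0,-48],"angular":[0,0,0],"fingers":1},{"delta_pos":[0,0,-48],"angular":[0,0,0],"fingers":1},{"delta_pos":[0,0,-48],"angular":[0,0,0],"fingers":0},{"delta_pos":[0,0,-48],"angular":[0,0,0],"fingers":0},{"delta_pos":[0,0,-48],"angular":[0,0,0],"fingers":0},{"delta_pos":[0,0,-48],"angular":[0,0,0],"fingers":0},{"delta_pos":[0,0,-48],"angular":[0,0,0],"fingers":0}]' 40 >/dev/null; python3 st.py
for i in 1 2 3 4 5 6 7 8 9; do python3 -m jog '[{"delta_pos":[0,0,0],"angular":[0,0,-0.05],"fingers":0}]' >/dev/null; python3 st.py; done | cut -c30-100
python3 fl.py 36.8 -2.44 .500
```

```text
t35.98 pos [674.9  46.2 172.1] psi -2.120 J1 -0.10 J6 2.02 T [0.441 0.142 0.017] F [-0.9  2.3  5.3] w 0.167 g 42.8
t37.10 pos [523.9 -79.5 219.7] psi -2.241 J1 -0.37 J6 1.87 T [-0.028  0.016 -0.024] F [-0.5  1.1  0.6] w 0.999 g 0.0
t37.98 pos [524.1 -79.  171.9] psi -2.239 J1 -0.37 J6 1.87 T [ 0.302 -0.086  0.08 ] F [0.8 1.5 5.4] w 0.166 g 42.9
] psi -2.290 J1 -0.37 J6 1.92 T [ 0.247 -0.002  0.243] F [-0.   1.2  5.
] psi -2.340 J1 -0.37 J6 1.97 T [0.22  0.086 0.393] F [-0.5  1.3  5.3] 
] psi -2.389 J1 -0.37 J6 2.02 T [0.178 0.076 0.614] F [-0.5  0.7  4.6] 
] psi -2.439 J1 -0.37 J6 2.07 T [0.151 0.128 0.749] F [-1.4  0.7  5. ] 
] psi -2.489 J1 -0.37 J6 2.12 T [0.1   0.157 0.689] F [-2.   0.8  5.3] 
] psi -2.539 J1 -0.37 J6 2.17 T [0.181 0.206 0.73 ] F [-1.6  0.8  5.2] 
] psi -2.589 J1 -0.37 J6 2.22 T [0.092 0.241 0.742] F [-0.5  0.2  5.9] 
] psi -2.639 J1 -0.37 J6 2.27 T [0.078 0.308 0.734] F [-2.  -0.1  5.8] 
] psi -2.689 J1 -0.37 J6 2.32 T [0.1   0.333 0.818] F [-1.6  0.7  6. ] 
psi -2.688942 extra 0.29444865657999997
```

```bash
for i in 1 2 3; do python3 -m jog '[{"delta_pos":[0,0,0],"angular":[0,0,-0.03],"fingers":0}]' >/dev/null; python3 st.py; done | cut -c30-100
python3 fl.py 37.99 -2.46 .500
python3 -m jog '[{"delta_pos":[0,0,0],"angular":[0,0,0.1],"fingers":0},{"delta_pos":[0,0,0],"angular":[0,0,0.208],"fingers":0}]' >/dev/null; python3 st.py;  python3 -m jog '[{"delta_pos":[0,0,0],"angular":[0,0,0],"fingers":1},{"delta_pos":[0,0,0],"angular":[0,0,0],"fingers":1},{"delta_pos":[0,0,0],"angular":[0,0,0],"fingers":1},{"delta_pos":[0,0,60],"angular":[0,0,0],"fingers":1},{"delta_pos":[0,0,110],"angular":[0,0,0],"fingers":1},{"delta_pos":[-50,-100,130],"angular":[0,0,0],"fingers":1},{"delta_pos":[-80,-150,130],"angular":[0,0,0],"fingers":1},{"delta_pos":[-80,-150,130],"angular":[0,0,0],"fingers":1},{"delta_pos":[-80,-150,130],"angular":[0,0,0],"fingers":1}]' >/dev/null; python3 st.py
python3 -c "
from rig import ctrl;import cv2
a=[cv2.resize(ctrl.capture(n)['pixels'],(400,300)) for n in('side','top')]
cv2.imwrite('pics/end.png',cv2.hconcat(a))"
```

```text
] psi -2.718 J1 -0.37 J6 2.35 T [0.044 0.401 0.765] F [-2.3  0.3  6.6] 
] psi -2.748 J1 -0.37 J6 2.38 T [0.07  0.37  0.823] F [-2.4  0.2  6.2] 
] psi -2.778 J1 -0.37 J6 2.41 T [0.025 0.462 0.813] F [-2.4 -0.1  5.5] 
psi -2.778205 extra 0.331566305275
t39.73 pos [523.9 -79.2 171.9] psi -2.567 J1 -0.37 J6 2.20 T [0.089 0.131 0.024] F [-1.8  1.   5. ] w 0.169 g 43.0
t40.85 pos [ 442.6 -231.3  301.4] psi -2.576 J1 -0.72 J6 1.86 T [-0.013 -0.039 -0.03 ] F [-0.   0.8 -0.1] w 1.000 g 0.0
```

View pics/end.png

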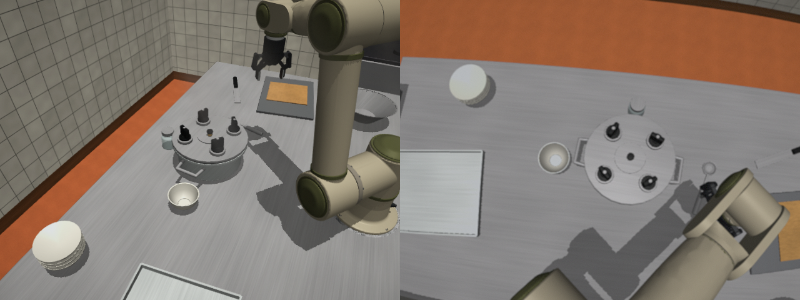

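The gripper is clear of everything, and the bowl (183,195), jar (167,138) and spoon are where they were.

```bash
python3 -c "
from rig import ctrl
print(ctrl.finish_job())"
```

```text
the job is handed in; nothing more can be done
None
```

I tightened all four knobs in two crosswise passes and handed the job in after about 41 s: snug at about 0.13 N m over loose, then firm at about 0.32–0.34 N m over loose, with none over-tightened by my torque readings. The gripper has let go, and the bowl, jar and spoon were not touched.

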